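Move four machined parts on to their next inspection stations

ROBOT

A 6-joint arm with a two-finger parallel gripper is mounted at the origin on the work surface. World frame = base frame: x ahead of the robot, y to its left, z up, the work surface at z = 0. Lengths are in m, angles in rad, forces in N, time in s.
With the tool pointing down it reaches from about 0.25 to 0.725 m from the base axis. Payload 4 kg.
Tool frame: the origin (TCP) lies midway between the tips of the shut fingers; the grasp point (between the pads) lies 19 mm behind it; z points along the fingers, y is the line along which they close (so a half turn about z gives the same grasp; the last joint's range is limited). The gripper opens to 85 mm and grips with 20 to 120 N. Pads are 22 mm wide; open, the fingers measure 114 mm over their backs; the gripper's body (76 mm by 85 mm) begins 54 mm behind the grasp point. The pads swing forward as they close: fully open they stand 13 mm farther back than shut.
Start: joints at [1.176, 0.241, 0.005, 1.335, 0, 1.571], TCP at [0.192, 0.462, 0.231] pointing down, gripper open.
Joint ranges: [-2.72, 2.72], [-1.05, 1.87], [-1.09, 1.28], [-1.99, 2.15], [-1.42, 1.44], [-3.14, 3.14]. Speed limits (rad/s): [2.79, 2.79, 3.14, 3.14, 3.14, 3.14].

INTERFACE

Orientations are given as a unit quaternion [x, y, z, w].
In Python, from workcell import get_obs, imaging, workorder gives the robot as it stands.
- The arm moves only by the tool pendant, called after "Request:" as name(argument=value, ...) on one line, values as JSON. Schema: {"type":"object","properties":{"ticks":{"type":"array","items":{"type":"object","properties":{"wx":{"type":"number"},"wy":{"type":"number"},"wz":{"type":"number"},"dx":{"type":"number"},"dy":{"type":"number"},"dz":{"type":"number"},"jaw":{"type":"number"}},"additionalProperties":false,"required":["jaw"]},"minItems":1,"maxItems":10},"only":{"type":"string"},"quiet":{"type":"boolean"},"lines":{"type":"string"}},"required":["ticks"],"additionalProperties":false}. ticks is a list of rows, 1 to 10 of them, each an object with the fields wx, wy, wz (a rotation vector in fractions of the full range, 1 being 2 rad), dx, dy, dz (the shift in a scale on which 1.0 is 1 m), jaw (the finger opening in m); a field left out counts as zero (the opening has to be given); each row is the pose to reach, as a shift and turn from the pose commanded when the call began, along the tool's axes at that moment; what a row does not reach only later rows make up. A row lasts 1/8 s, in which the tool goes at most 0.0625 m and 0.188 rad, less where a joint would pass 70% of its speed; a pose out of reach is approached as far as the arm can. The fingers move at their own pace and stop on an object; the grip force is fixed at half the most. Time passes only in rows, so rows that do not move let the fingers close. The tool returns the time, the measured TCP pose, the force, the opening and the grip force at its end. only (a regular expression) keeps the lines of the reply that match it, lines (a string "A,B") keeps lines A to B, and quiet returns only ok. A shift or turn number past 1, either way, is cut back to 1. Input that does not fit is refused with a message, and nothing moves.
- get_obs(): the state, without advancing time (a new reading comes with each control period).
- imaging.camera(name): name is "scene" or "top"; returns (picture, depth): 480x640x3 uint8, red, green, blue; 480x640 float32, m along the optical axis (not along the pixel's ray), 0 where there is no reading.
- imaging.calibration(name): a dict with "mtx" (3x3 intrinsics, pixels), "k1" (the pictures are not rectified: a ray, as slopes to the right and down, at radius r is drawn at 1 + k1 r^2 times it, then the intrinsics apply), "R" (3x3) and "t" (3): a world point X has camera coordinates R X + t. Camera axes: x right, y down, z forward; pixel columns grow to the right and rows downward; lengths in m; the calibration is good to about 2 mm. A picture is of the moment at which its call begins. calibration takes no time and is no camera call.
- workorder.job_done(): hands the job in; it is judged then, once.
The state is a dict: "clock": time; "joint_pos": joint angles; "joint_vel": joint speeds; "tau": joint torques, N m; "eef_pos": TCP position; "tool_rot": TCP orientation; "ft_force": force on the tool from outside, world axes, zero at the start; "ft_torque": the same for the moment, N m; "grip_width": finger opening in m; "grasp_force": force on a finger pad.
Only numpy, scipy, OpenCV 4.12 (cv2) and the standard library are available. Lean on these libraries where they do the work, as an engineer would, in place of code of your own. Each camera call takes 0.05 s, during which the arm holds its last target. There are 200 camera calls.

TASK

Four machined parts each stand on the wrong inspection station: put the flanged hub on the turntable, the bearing ring on the grooved square comparator anvil, the hexagonal coupling on the pan of the balance and the fork-shaped clevis on the demagnetiser, each upright, released and in the middle of its station, one part per station. Every station is taken at the start, so park a part on the empty cork pad when you need a free spot, and leave the pad empty at the end. Keep the parts upright, never set or drop one on the bare granite, and do not knock or shift the dial indicator on its stand.

Things in the scene. Friction and masses are not known exactly. Their poses are not given: they have to be found in the camera images.
- hub: Flanged hub, bare steel, 0.4 kg: round flange 60 mm across and 12 mm thick, with a central round boss 32 mm across rising from it to 48 mm total height. Grip it by the boss. Origin at the centre of its underside, z up. Starts on the balance or the demagnetiser, belongs on the turntable.
- race: Bearing ring, bare steel, 0.32 kg: plain ring 56 mm outside, 36 mm inside, 30 mm high, lying flat. Origin on its axis at its underside, z up. Starts on the balance or the demagnetiser, belongs on the anvil.
- hexc: Hexagonal coupling, bare steel, 0.36 kg: upright hexagonal prism 36 mm across flats (41.5 mm across corners), 50 mm high, dark bore drawn on top. Origin at the centre of its underside, z up; one pair of flats faces along its own +y and -y, the others every 60 degrees. Starts on the turntable or the anvil, belongs on the balance.
- clevis: Fork (clevis), bare steel, 0.38 kg: base 50 mm (x) by 40 mm (y) by 14 mm high, with two upright cheeks 12 mm thick along its +y and -y sides up to 40 mm total height and an open 16 mm slot between them that runs along x. Grip it across the outside of both cheeks (40 mm, along y). Origin at the centre of its underside, z up. Starts on the turntable or the anvil, belongs on the demagnetiser.
- turntable: Turntable, fixed: round flat steel disc 100 mm across on a slightly narrower black base, two fine dark circles on top. Flat top 30 mm above the granite (z = 0). Origin at the centre of its underside.
- anvil: Comparator anvil, fixed: square steel block 92 by 92 mm, fine dark parallel grooves drawn on its flat top, 30 mm above the granite. Origin at the centre of its underside.
- balance: Small balance, fixed: white body 150 mm (x) by 108 mm (y), 22 mm high, with a round aluminium pan 98 mm across whose flat top is 30 mm above the granite, and a small display at its -x end. Origin under the centre of the pan, at the granite (the body reaches 93 mm to -x and 57 mm to +x of it).
- demag: Demagnetiser, fixed: grey box 80 mm (x) by 112 mm (y), flat top 30 mm above the granite with two dark steel pole plates and a dark strip across the middle. Origin at the centre of its underside.
- pad: Parking pad, fixed: square cork mat 100 by 100 mm, 12 mm thick, empty at the start. Origin at the centre of its underside, so its top is 12 mm above the granite.
- dial: Bystander, to be left alone: small dial indicator on a loose steel stand, round foot 60 mm across, post 12 mm thick to 104 mm height, round dial 40 mm across held 45 mm to its -x side, its top 105 mm high (it points away from the robot). Origin at the centre of its underside.
There are look-alikes about, which are no part of the job. What is shaped like the balance but pink or turquoise is not meant.

How it is judged:
At the end, for the whole second after the job is handed in: Hub on turntable, ring on anvil, coupling on balance, fork on demagnetiser: each within 13 mm of its station's centre, its underside at the top of the station (26 to 35 mm above the granite), upright within 0.1 rad, released and at rest; the pad is thereby empty (horizontal distance between hub and turntable below 0.013 m and height (world z) of hub between 0.026 and 0.035 m and angle between each of hub, race, hexc, clevis's own z axis and vertical below 0.1 rad and linear speed of each of hub, race, hexc, clevis below 0.02 m/s and angular speed of each of hub, race, hexc, clevis below 0.2 rad/s and contact force between the fingers and hub below 0.2 N and horizontal distance between race and anvil below 0.013 m and height (world z) of race between 0.026 and 0.035 m and contact force between the fingers and race below 0.2 N and horizontal distance between hexc and balance below 0.013 m and height (world z) of hexc between 0.026 and 0.035 m and contact force between the fingers and hexc below 0.2 N and horizontal distance between clevis and demag below 0.013 m and height (world z) of clevis between 0.026 and 0.035 m and contact force between the fingers and clevis below 0.2 N); the robot touches nothing.
It fails at once if a part is set down or dropped on the bare granite (height (world z) of any of hub, race, hexc, clevis below 0.007 m).
It fails at once if a part is tipped over (more than 0.6 rad) (angle between any of hub, race, hexc, clevis's own z axis and vertical above 0.6 rad).
It fails at once if the dial indicator is shifted by more than 15 mm or tipped (distance of dial from where it was at the start of the episode above 0.015 m or angle between dial's own z axis and vertical above 0.2 rad).
It also fails if it takes over 144 s, if anything falls off the work surface, if the arm or the gripper's body presses on something with over 40 N, if the wrist force passes 120 N, or if a joint passes its speed limit or range.

## Working session

There is one attempt and no reset: what is moved stays moved. The work goes in short steps, Python scripts to look and compute and a tool call to move; the robot and the scene stay as the last step left them, time stands still between calls to the robot, and variables do not carry over. Pictures are saved under pics/ and viewed, at most 14 in all, crops included, and the job is handed in when it is done.

```bash
ls; mkdir -p pics; cat > h.py <<'E'
import numpy as np, cv2
from workcell import get_obs, imaging, workorder
def cast(name,pts,z):
    c=imaging.calibration(name);K=np.array(c["mtx"]);R=np.array(c["R"]);t=np.array(c["t"])
    d=np.array([c["k1"],0,0,0],float)
    u=cv2.undistortPoints(np.array(pts,float).reshape(-1,1,2),K,d).reshape(-1,2)
    r=np.c_[u,np.ones(len(u))]@R; o=-R.T@t
    return o+r*((z-o[2])/r[:,2])[:,None]
def cloud(name,dep):
    c=imaging.calibration(name);K=np.array(c["mtx"]);R=np.array(c["R"]);t=np.array(c["t"])
    v,u=np.mgrid[:480,:640];p=np.stack([u,v],-1).reshape(-1,1,2).astype(float)
    n=cv2.undistortPoints(p,K,np.array([c["k1"],0,0,0],float)).reshape(-1,2)
    X=(np.c_[n,np.ones(len(n))]*dep.reshape(-1,1)-t)@R
    return X.reshape(480,640,3)
E
python3 - <<'E'
from h import *
for n in("top","scene"):
    p,d=imaging.camera(n);cv2.imwrite(f"pics/{n}0.png",p[:,:,::-1]);np.save(f"{n}0.npy",d)
    c=imaging.calibration(n);R=np.array(c["R"]);print(n,-R.T@np.array(c["t"]),R.round(2).tolist(),c["k1"],c["mtx"])
print(get_obs())
E
```

```text
pics
top [ 0.34890874 -0.01806091  1.01666371] [[-0.01, -1.0, -0.01], [-0.99, 0.01, -0.15], [0.15, 0.01, -0.99]] -0.01908191790385586 [[435.47904447   0.         322.11496077]
 [  0.         435.47904447 235.05934007]
 [  0.           0.           1.        ]]
scene [ 0.82708033 -0.56256465  0.84420325] [[0.84, 0.55, -0.01], [0.42, -0.64, -0.64], [-0.36, 0.54, -0.76]] -0.10660508696523481 [[463.80041563   0.         322.52406758]
 [  0.         463.80041563 243.29735127]
 [  0.           0.           1.        ]]
{'clock': 0.1, 'joint_pos': array([ 1.17603321e+00,  2.41363053e-01,  3.86297028e-03,  1.33521547e+00,
       -2.59242307e-06,  1.57081556e+00]), 'joint_vel': array([ 0.00035275, -0.00187113,  0.00258009, -0.00050349,  0.00066263,
       -0.00063233]), 'tau': array([-2.89275276e-04, -3.73136222e+01,  2.53010237e+01,  1.08512459e-02,
       -3.11569113e-05, -3.37439815e-06]), 'eef_pos': array([0.19207616, 0.46101711, 0.23049083]), 'tool_rot': array([ 1.96111742e-01,  9.80581085e-01, -9.41237360e-04, -1.86902476e-04]), 'ft_force': array([-0.3588307 , -0.19763907, -0.17119833]), 'ft_torque': array([ 0.03573367,  0.04205103, -0.04915218]), 'grasp_force': 0.0, 'grip_width': 0.08533672479038451}
```

View pics/top0.png

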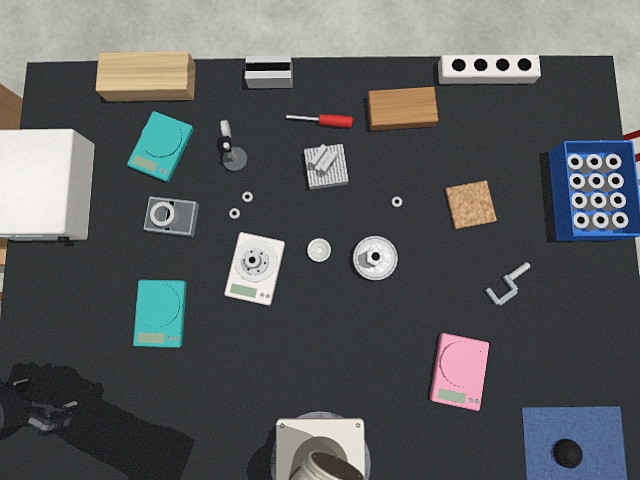

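View pics/scene0.png

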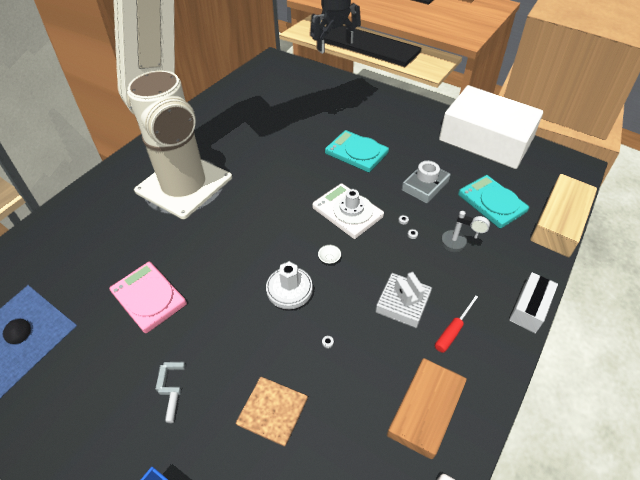

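The top view shows hub/balance at (255,262), ring/demag at (165,215), coupling/turntable at (375,257), fork/anvil at (325,162), the pad at (470,205) and the dial at (233,158), head at (225,128). In the scene view the same things sit at (350,205), (428,178), (290,285), (405,295), (272,410) and (455,238).

```bash
cat > meas.py <<'E'
from h import *
import sys
def regions(tag,cam,boxes):
    d=np.load(f"{tag}.npy");X=cloud(cam,d)
    for name,(u0,v0,u1,v1),lo,hi in boxes:
        m=np.zeros((480,640),np.uint8);s=X[v0:v1,u0:u1,2]
        m[v0:v1,u0:u1]=((s>lo)&(s<hi)&(d[v0:v1,u0:u1]>0))*255
        P=X[m>0]
        if len(P)<8: print(name,"none");continue
        k,l,st,_=cv2.connectedComponentsWithStats(m)
        i=1+st[1:,4].argmax();P=X[l==i]
        r=cv2.minAreaRect(P[:,:2].astype(np.float32)*1000);c,e=cv2.minEnclosingCircle(P[:,:2].astype(np.float32)*1000)
        print(name,len(P),"z%.4f"%np.median(P[:,2]),"rect",np.round(r[0],1),np.round(r[1],1),round(r[2],1),"circ",np.round(c,1),round(e,1))
E
python3 - <<'E'
from meas import *
B=dict(bal=(215,225,295,310),dem=(138,188,205,242),tt=(345,228,405,285),anv=(295,135,355,195),pad=(440,175,500,235),dial=(212,115,252,175))
regions("top0","top",[("bal",B["bal"],.015,.2),("pan",B["bal"],.0265,.034),("hubflange",B["bal"],.036,.048),("hubtop",B["bal"],.07,.09),
("dem",B["dem"],.02,.2),("ring",B["dem"],.05,.07),("tt",B["tt"],.02,.2),("hex",B["tt"],.07,.09),("anv",B["anv"],.02,.2),("clev",B["anv"],.06,.08),
("pad",B["pad"],.007,.02),("dialfoot",B["dial"],.003,.03),("dialhi",B["dial"],.05,.2)])
p=cv2.imread("pics/top0.png")
o=[cv2.resize(p[v-40:v+40,u-53:u+53],(400,300),interpolation=cv2.INTER_CUBIC) for u,v in((255,265),(168,215),(375,257),(325,160))]
cv2.imwrite("pics/c0.png",np.vstack([np.hstack(o[:2]),np.hstack(o[2:])]))
E
```

```text
bal 3025 z0.0254 rect [428.7 146.3] [108.4 149.8] 77.1 circ [428.3 146.6] 89.2
pan 839 z0.0305 rect [445.6 142.6] [95.4 95.8] 44.9 circ [446.2 142.5] 49.0
hubflange 353 z0.0424 rect [442.  142.1] [59.5 56.8] 89.5 circ [442.3 142.5] 30.3
hubtop 176 z0.0787 rect [441.8 142.4] [30.7 30.8] 1.3 circ [441.8 142.3] 15.9
dem 1673 z0.0314 rect [551.3 345.1] [113.9  80.9] 83.1 circ [551.1 345.6] 68.0
ring 341 z0.0598 rect [548.8 351.2] [56.1 54.6] 72.3 circ [548.9 351.3] 28.6
tt 1503 z0.0317 rect [ 448.9 -129.5] [97.7 98.3] 43.8 circ [ 449.8 -129.8] 50.0
hex 253 z0.0809 rect [ 447.8 -124.9] [35.9 38.9] 31.0 circ [ 447.6 -124.7] 20.5
anv 1509 z0.0319 rect [668.9 -19.5] [92.9 92. ] 7.7 circ [668.3 -19.6] 63.0
clev 137 z0.0704 rect [666.3 -25.7] [12.9 50.5] 55.9 circ [666.7 -25.1] 25.7
pad 1771 z0.0128 rect [ 576.2 -359.2] [102.  101.1] 10.9 circ [ 576.4 -359.5] 68.8
dialfoot 444 z0.0144 rect [692.2 198.9] [61.  60.4] 56.4 circ [695.2 198.8] 33.7
dialhi 257 z0.0959 rect [720.9 204.2] [71.7 13.1] 7.3 circ [721.  202.8] 36.1
```

View pics/c0.png

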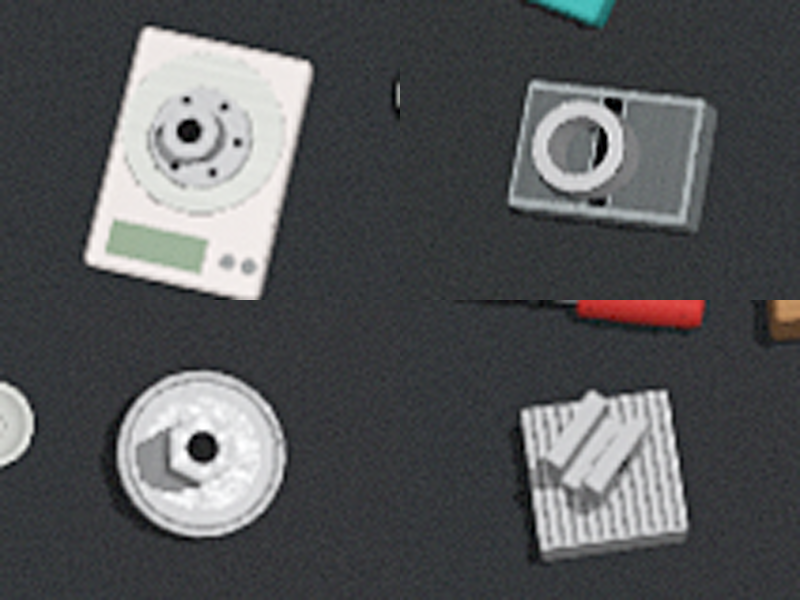

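The crops show everything upright: hub slightly off the pan centre, ring left of the demagnetiser centre, coupling near the disc centre, and fork cheeks running up-right. The depth reading agrees with the stated sizes. Next I'll get the hex and fork yaw and a move calculator.

```bash
cat > go.py <<'E'
import sys,json
from h import *
from scipy.spatial.transform import Rotation as Ro
# go.py x y z psi(deg, tool y axis world yaw, or -)
o=get_obs();R=Ro.from_quat(o["tool_rot"]).as_matrix();p=o["eef_pos"]
x,y,z=[float(v)/1000 for v in sys.argv[1:4]]
d=R.T@(np.array([x,y,z])-p);psi=np.degrees(np.arctan2(R[1,1],R[0,1]))
rz=0
if len(sys.argv)>4: rz=-((float(sys.argv[4])-psi+90)%180-90)
print("d",d.round(4),"rz %.3f"%np.radians(rz),"psi %.1f"%psi,"now",p.round(4),"j6 %.2f"%o["joint_pos"][5],"grip",round(o["grip_width"],4),o["grasp_force"].round(1),"t",o["clock"],"tilt",R[:2,2].round(4))
E
python3 - <<'E'
from h import *
X=cloud("top",np.load("top0.npy"))
for n,(u0,v0,u1,v1),lo,hi in(("hex",(345,228,405,285),.07,.09),("clev",(295,135,355,195),.06,.08)):
    P=X[v0:v1,u0:u1].reshape(-1,3);P=P[(P[:,2]>lo)&(P[:,2]<hi)]
    r=cv2.minAreaRect(P[:,:2].astype(np.float32)*1000);print(n,r)
    a=np.arange(0,180,3);
    w=[np.ptp(P[:,:2]@[np.cos(t),np.sin(t)])*1000 for t in np.radians(a)]
    if n=="hex":
        b=np.arange(0,60);s=[sum(np.ptp(P[:,:2]@[np.cos(t),np.sin(t)]) for t in np.radians([x,x+60,x+120])) for x in b];print(b[np.argmin(s)],np.round(s,3))
E
python3 go.py 441.8 142.3 180 67.4
```

```text
hex ((447.7557678222656, -124.8907470703125), (35.898216247558594, 38.90015411376953), 30.98219871520996)
31 [0.12  0.12  0.12  0.12  0.12  0.12  0.12  0.12  0.12  0.119 0.119 0.119
 0.119 0.118 0.118 0.117 0.117 0.117 0.116 0.116 0.115 0.114 0.114 0.113
 0.112 0.112 0.111 0.11  0.11  0.109 0.108 0.108 0.108 0.109 0.109 0.11
 0.11  0.111 0.111 0.112 0.112 0.113 0.114 0.114 0.115 0.115 0.116 0.116
 0.117 0.117 0.118 0.118 0.118 0.119 0.119 0.119 0.12  0.12  0.12  0.12 ]
clev ((673.935791015625, -14.264123916625977), (40.41830062866211, 50.733646392822266), 55.86798095703125)Traceback (most recent call last):
  File "go.py", line 10, in <module>
    print("d",d.round(4),"rz %.3f"%np.radians(rz),"psi %.1f"%psi,"now",p.round(4),"j6 %.2f"%o["joint_pos"][5],"grip",round(o["grip_width"],4),o["grasp_force"].round(1),"t",o["clock"],"tilt",R[:2,2].round(4))
                                                                                                                                              ^^^^^^^^^^^^^^^^^^^^^^
AttributeError: 'float' object has no attribute 'round'
```

```bash
sed -i 's/o\["grasp_force"\].round(1)/round(float(o["grasp_force"]),1)/' go.py; python3 go.py 441.8 142.3 180 67.4
```

```text
d [-0.3531 -0.1981  0.0509] rz -0.000 psi 67.4 now [0.1921 0.461  0.2305] j6 1.57 grip 0.0853 0.0 t 0.1 tilt [-0.0007 -0.0018]
```

Request:
pendant(ticks=[{"dx": -0.353, "dy": -0.198, "dz": 0.051, "jaw": 0.085}, {"dx": -0.353, "dy": -0.198, "dz": 0.051, "jaw": 0.085}, {"dx": -0.353, "dy": -0.198, "dz": 0.051, "jaw": 0.085}, {"dx": -0.353, "dy": -0.198, "dz": 0.051, "jaw": 0.085}, {"dx": -0.353, "dy": -0.198, "dz": 0.051, "jaw": 0.085}, {"dx": -0.353, "dy": -0.198, "dz": 0.051, "jaw": 0.085}, {"dx": -0.353, "dy": -0.198, "dz": 0.051, "jaw": 0.085}, {"dx": -0.353, "dy": -0.198, "dz": 0.051, "jaw": 0.085}, {"dx": -0.353, "dy": -0.198, "dz": 0.051, "jaw": 0.085}])

```text
clock: 1.23
eef_pos: [0.4414, 0.1432, 0.18]
tool_rot: [0.196, 0.981, -0.0, -0.001]
ft_force: [-0.8, 0.9, -0.1]
grip_width: 0.0849
grasp_force: 0.0
```

```bash
python3 go.py 441.8 142.3 49
```

```text
d [-0.0009 -0.0006  0.131 ] rz 0.000 psi 67.4 now [0.4414 0.1432 0.18  ] j6 0.71 grip 0.0849 0.0 t 1.225 tilt [-0.0013  0.0001]
```

Request:
pendant(ticks=[{"dx": -0.001, "dy": -0.001, "dz": 0.06, "jaw": 0.085}, {"dx": -0.001, "dy": -0.001, "dz": 0.11, "jaw": 0.085}, {"dx": -0.001, "dy": -0.001, "dz": 0.131, "jaw": 0.085}, {"dx": -0.001, "dy": -0.001, "dz": 0.131, "jaw": 0.085}, {"dx": -0.001, "dy": -0.001, "dz": 0.131, "jaw": 0}, {"dx": -0.001, "dy": -0.001, "dz": 0.131, "jaw": 0}, {"dx": -0.001, "dy": -0.001, "dz": 0.131, "jaw": 0}, {"dx": -0.001, "dy": -0.001, "dz": 0.131, "jaw": 0}, {"dx": -0.001, "dy": -0.001, "dz": 0.131, "jaw": 0}])

```text
clock: 2.35
eef_pos: [0.4437, 0.1425, 0.0508]
tool_rot: [0.196, 0.981, 0.001, 0.001]
ft_force: [-0.9, 1.2, 5.7]
grip_width: 0.0297
grasp_force: 58.9
```

```bash
python3 go.py 576.3 -359.3 180
```

```text
d [-0.3156 -0.4118 -0.1299] rz 0.000 psi 67.4 now [0.4437 0.1425 0.0508] j6 0.70 grip 0.0297 58.9 t 2.35 tilt [0.0028 0.0021]
```

Request:
pendant(ticks=[{"dz": -0.04, "jaw": 0}, {"dz": -0.08, "jaw": 0}, {"dz": -0.13, "jaw": 0}, {"dz": -0.13, "jaw": 0}])

```text
clock: 2.85
eef_pos: [0.4452, 0.1424, 0.183]
tool_rot: [0.196, 0.981, 0.002, 0.004]
ft_force: [0.9, -0.1, -5.6]
grip_width: 0.0301
grasp_force: 61.2
```

Request:
pendant(ticks=[{"dx": -0.316, "dy": -0.412, "jaw": 0}, {"dx": -0.316, "dy": -0.412, "jaw": 0}, {"dx": -0.316, "dy": -0.412, "jaw": 0}, {"dx": -0.316, "dy": -0.412, "jaw": 0}, {"dx": -0.316, "dy": -0.412, "jaw": 0}, {"dx": -0.316, "dy": -0.412, "jaw": 0}, {"dx": -0.316, "dy": -0.412, "jaw": 0}, {"dx": -0.316, "dy": -0.412, "jaw": 0}, {"dx": -0.316, "dy": -0.412, "jaw": 0}, {"dx": -0.316, "dy": -0.412, "jaw": 0}])

```text
clock: 4.1
eef_pos: [0.5742, -0.3614, 0.1752]
tool_rot: [0.198, 0.98, 0.001, -0.003]
ft_force: [-0.2, 1.1, -5.5]
grip_width: 0.0295
grasp_force: 61.2
```

```bash
python3 go.py 576.3 -359.3 33
```

```text
d [-0.0019  0.0026  0.1422] rz 0.000 psi 67.2 now [ 0.5742 -0.3614  0.1752] j6 -0.16 grip 0.0295 61.2 t 4.1 tilt [-0.0049  0.0031]
```

Request:
pendant(ticks=[{"dx": -0.002, "dy": 0.003, "dz": 0.06, "jaw": 0}, {"dx": -0.002, "dy": 0.003, "dz": 0.11, "jaw": 0}, {"dx": -0.002, "dy": 0.003, "dz": 0.125, "jaw": 0}, {"dx": -0.002, "dy": 0.003, "dz": 0.125, "jaw": 0}, {"dx": -0.002, "dy": 0.003, "dz": 0.125, "jaw": 0}])

```text
clock: 4.72
eef_pos: [0.5806, -0.3589, 0.0573]
tool_rot: [0.196, 0.981, -0.001, 0.002]
ft_force: [0.8, 0.2, -4.2]
grip_width: 0.0294
grasp_force: 61.2
```

```bash
python3 go.py 576.3 -359.3 33
```

```text
d [ 0.004  -0.002   0.0243] rz 0.000 psi 67.4 now [ 0.5806 -0.3589  0.0573] j6 -0.16 grip 0.0294 61.2 t 4.725 tilt [ 0.0043 -0.0026]
```

Request:
pendant(ticks=[{"dz": 0.01, "jaw": 0}, {"dz": 0.01, "jaw": 0}, {"dz": 0.01, "jaw": 0}, {"dz": 0.01, "jaw": 0}])

```text
clock: 5.22
eef_pos: [0.5789, -0.3583, 0.0446]
tool_rot: [0.196, 0.981, -0.0, 0.0]
ft_force: [-0.2, 0.1, -5.0]
grip_width: 0.0298
grasp_force: 61.2
```

```bash
python3 go.py 576.3 -359.3 33
```

```text
d [ 0.002  -0.0019  0.0116] rz 0.000 psi 67.4 now [ 0.5789 -0.3583  0.0446] j6 -0.16 grip 0.0298 61.2 t 5.225 tilt [ 0.0004 -0.0003]
```

Request:
pendant(ticks=[{"jaw": 0}, {"jaw": 0}])

```text
clock: 5.48
eef_pos: [0.5788, -0.3582, 0.0444]
tool_rot: [0.196, 0.981, -0.0, 0.0]
ft_force: [0.1, -0.1, -5.6]
grip_width: 0.0296
grasp_force: 61.2
```

```bash
python3 go.py 576.3 -359.3 33
```

```text
d [ 0.0019 -0.002   0.0114] rz 0.000 psi 67.4 now [ 0.5788 -0.3582  0.0444] j6 -0.16 grip 0.0296 61.2 t 5.475 tilt [ 0.0001 -0.0001]
```

Request:
pendant(ticks=[{"dx": 0.002, "dy": -0.002, "dz": 0.006, "jaw": 0}, {"dx": 0.002, "dy": -0.002, "dz": 0.01, "jaw": 0}, {"dx": 0.002, "dy": -0.002, "dz": 0.01, "jaw": 0}, {"dx": 0.002, "dy": -0.002, "dz": 0.01, "jaw": 0}])

```text
clock: 5.98
eef_pos: [0.5762, -0.3592, 0.0342]
tool_rot: [0.196, 0.981, 0.0, -0.0]
ft_force: [-0.8, -0.2, -4.6]
grip_width: 0.03
grasp_force: 61.5
```

Request:
pendant(ticks=[{"dz": 0.0015, "jaw": 0}, {"dz": 0.0015, "jaw": 0}, {"dz": 0.0015, "jaw": 0}])

```text
clock: 6.35
eef_pos: [0.5764, -0.3593, 0.033]
tool_rot: [0.196, 0.981, -0.0, 0.0]
ft_force: [0.7, -1.0, -4.7]
grip_width: 0.0299
grasp_force: 61.3
```

Request:
pendant(ticks=[{"dz": 0.001, "jaw": 0}, {"dz": 0.002, "jaw": 0}, {"dz": 0.002, "jaw": 0}, {"dz": 0.002, "jaw": 0}])

```text
clock: 6.85
eef_pos: [0.5764, -0.3594, 0.0329]
tool_rot: [0.196, 0.981, -0.0, 0.001]
ft_force: [-3.1, 1.6, 5.8]
grip_width: 0.0295
grasp_force: 62.5
```

Request:
pendant(ticks=[{"dz": -0.001, "jaw": 0.085}, {"dz": -0.001, "jaw": 0.085}, {"dz": -0.001, "jaw": 0.085}, {"dz": -0.05, "jaw": 0.085}, {"dz": -0.11, "jaw": 0.085}, {"dz": -0.15, "jaw": 0.085}, {"dz": -0.15, "jaw": 0.085}, {"dz": -0.15, "jaw": 0.085}])

```text
clock: 7.85
eef_pos: [0.5759, -0.3591, 0.1801]
tool_rot: [0.196, 0.981, 0.0, -0.0]
ft_force: [0.5, 0.1, -0.1]
grip_width: 0.0849
grasp_force: 0.0
```

```bash
python3 go.py 447.7 -124.8 180 91
```

```text
d [0.2084 0.1669 0.0003] rz -0.412 psi 67.4 now [ 0.5759 -0.3591  0.1801] j6 -0.16 grip 0.0849 0.0 t 7.85 tilt [-0.0008  0.0005]
```

The rows are not in the units I measure in: turns go in shares of 2 rad. I convert before sending: -0.412 rad / 2 = -0.206.

Request:
pendant(ticks=[{"wz": -0.206, "dx": 0.208, "dy": 0.167, "jaw": 0.085}, {"wz": -0.206, "dx": 0.208, "dy": 0.167, "jaw": 0.085}, {"wz": -0.206, "dx": 0.208, "dy": 0.167, "jaw": 0.085}, {"wz": -0.206, "dx": 0.208, "dy": 0.167, "jaw": 0.085}, {"wz": -0.206, "dx": 0.208, "dy": 0.167, "jaw": 0.085}, {"wz": -0.206, "dx": 0.208, "dy": 0.167, "jaw": 0.085}, {"wz": -0.206, "dx": 0.208, "dy": 0.167, "jaw": 0.085}, {"wz": -0.206, "dx": 0.208, "dy": 0.167, "jaw": 0.085}])

```text
clock: 8.85
eef_pos: [0.4492, -0.1263, 0.1805]
tool_rot: [-0.008, 1.0, -0.0, -0.0]
ft_force: [0.2, -0.0, -0.3]
grip_width: 0.0848
grasp_force: 0.0
```

```bash
python3 - <<'E'
from meas import *
p,d=imaging.camera("top");cv2.imwrite("pics/top1.png",p[:,:,::-1]);np.save("top1.npy",d)
regions("top1","top",[("hub",(440,160,520,245),.05,.075),("pan",(215,225,295,310),.0265,.034)])
E
python3 go.py 447.7 -124.8 46 91
```

```text
hub none
pan 1371 z0.0305 rect [445.9 142.9] [95.6 96. ] 45.8 circ [445.9 142.7] 49.2
d [0.0012 0.0014 0.1345] rz -0.002 psi 90.9 now [ 0.449  -0.1262  0.1805] j6 -0.29 grip 0.085 0.0 t 8.9 tilt [-0.0002 -0.0001]
```

Request:
pendant(ticks=[{"dz": 0.05, "jaw": 0.085}, {"dz": 0.1, "jaw": 0.085}, {"dz": 0.13, "jaw": 0.085}, {"dz": 0.13, "jaw": 0.085}, {"dz": 0.13, "jaw": 0.085}])

```text
clock: 9.52
eef_pos: [0.4495, -0.1258, 0.0518]
tool_rot: [-0.008, 1.0, -0.0, 0.001]
ft_force: [0.7, 0.7, -0.5]
grip_width: 0.0852
grasp_force: 0.0
```

```bash
python3 go.py 447.7 -124.8 47 91
```

```text
d [0.0018 0.001  0.0048] rz -0.001 psi 90.9 now [ 0.4495 -0.1258  0.0518] j6 -0.29 grip 0.0852 0.0 t 9.525 tilt [ 0.0016 -0.0005]
```

Request:
pendant(ticks=[{"dx": 0.002, "dy": 0.001, "dz": 0.005, "jaw": 0.085}, {"dx": 0.002, "dy": 0.001, "dz": 0.005, "jaw": 0.085}, {"dx": 0.002, "dy": 0.001, "dz": 0.005, "jaw": 0}, {"dx": 0.002, "dy": 0.001, "dz": 0.005, "jaw": 0}, {"dx": 0.002, "dy": 0.001, "dz": 0.005, "jaw": 0}, {"dx": 0.002, "dy": 0.001, "dz": 0.005, "jaw": 0}, {"dx": 0.002, "dy": 0.001, "dz": 0.005, "jaw": 0}, {"dx": 0.002, "dy": 0.001, "dz": 0.005, "jaw": 0}])

```text
clock: 10.52
eef_pos: [0.4467, -0.1241, 0.0462]
tool_rot: [-0.009, 1.0, 0.0, 0.0]
ft_force: [-0.8, 2.1, 6.8]
grip_width: 0.0355
grasp_force: 60.7
```

```bash
python3 go.py 445.9 142.7 180
```

```text
d [-0.0039  0.2668 -0.1338] rz 0.000 psi 91.0 now [ 0.4467 -0.1241  0.0462] j6 -0.29 grip 0.0355 60.7 t 10.525 tilt [0.0008 0.    ]
```

Request:
pendant(ticks=[{"dz": -0.05, "jaw": 0}, {"dz": -0.1, "jaw": 0}, {"dx": 0.001, "dy": 0.267, "dz": -0.1, "jaw": 0}, {"dx": 0.001, "dy": 0.267, "dz": -0.1, "jaw": 0}, {"dx": 0.001, "dy": 0.267, "dz": -0.1, "jaw": 0}, {"dx": 0.001, "dy": 0.267, "dz": -0.1, "jaw": 0}, {"dx": 0.001, "dy": 0.267, "dz": -0.1, "jaw": 0}, {"dx": 0.001, "dy": 0.267, "dz": -0.1, "jaw": 0}, {"dx": 0.001, "dy": 0.267, "dz": -0.1, "jaw": 0}])

```text
clock: 11.65
eef_pos: [0.4403, 0.1415, 0.1451]
tool_rot: [-0.008, 1.0, -0.001, -0.001]
ft_force: [0.4, -0.5, -3.1]
grip_width: 0.0354
grasp_force: 61.7
```

Request:
pendant(ticks=[{"jaw": 0}, {"dz": 0.06, "jaw": 0}, {"dz": 0.09, "jaw": 0}, {"dz": 0.09, "jaw": 0}, {"dz": 0.09, "jaw": 0}, {"dz": 0.09, "jaw": 0}])

```text
clock: 12.4
eef_pos: [0.4425, 0.1431, 0.0576]
tool_rot: [-0.008, 1.0, 0.001, 0.002]
ft_force: [0.7, 0.7, -3.1]
grip_width: 0.035
grasp_force: 61.6
```

```bash
python3 go.py 445.3 142.7 46.2
```

```text
d [-0.0027 -0.0004  0.0114] rz 0.000 psi 91.0 now [0.4425 0.1431 0.0576] j6 0.30 grip 0.035 61.6 t 12.4 tilt [0.0037 0.0012]
```

Request:
pendant(ticks=[{"dx": -0.003, "dz": 0.006, "jaw": 0}, {"dx": -0.003, "dz": 0.01, "jaw": 0}, {"dx": -0.003, "dz": 0.0115, "jaw": 0}, {"dx": -0.003, "dz": 0.0115, "jaw": 0}, {"dx": -0.003, "dz": 0.0115, "jaw": 0}])

```text
clock: 13.02
eef_pos: [0.4445, 0.1431, 0.0461]
tool_rot: [-0.009, 1.0, 0.0, 0.001]
ft_force: [-3.3, -1.5, 10.4]
grip_width: 0.0351
grasp_force: 63.8
```

Request:
pendant(ticks=[{"dz": -0.001, "jaw": 0.085}, {"dz": -0.001, "jaw": 0.085}, {"dz": -0.001, "jaw": 0.085}, {"dz": -0.05, "jaw": 0.085}, {"dz": -0.11, "jaw": 0.085}, {"dz": -0.13, "jaw": 0.085}, {"dz": -0.13, "jaw": 0.085}])

```text
clock: 13.9
eef_pos: [0.4451, 0.1433, 0.1759]
tool_rot: [-0.009, 1.0, 0.001, 0.002]
ft_force: [-0.6, -0.3, -0.9]
grip_width: 0.0847
grasp_force: 0.0
```

```bash
python3 - <<'E'
from meas import *
p,d=imaging.camera("top");cv2.imwrite("pics/top2.png",p[:,:,::-1]);np.save("top2.npy",d)
regions("top2","top",[("hub",(420,160,540,250),.05,.075),("tt",(345,228,405,285),.0265,.034),("hex",(225,225,295,300),.07,.09)])
E
python3 go.py 576.4 -359.4 150
```

```text
hub 177 z0.0607 rect [ 574.7 -357.9] [30.8 32. ] 47.0 circ [ 574.4 -358.7] 16.4
tt 1404 z0.0311 rect [ 449.  -129.8] [97.5 98. ] 44.8 circ [ 449.5 -129.9] 50.1
hex 134 z0.0804 rect [436.5 140.3] [22.7 37.5] 9.8 circ [442.9 141.3] 19.2
d [-0.1238 -0.5045  0.0242] rz 0.000 psi 91.0 now [0.4439 0.1429 0.1742] j6 0.29 grip 0.085 0.0 t 13.95 tilt [0.0007 0.0003]
```

View pics/top2.png

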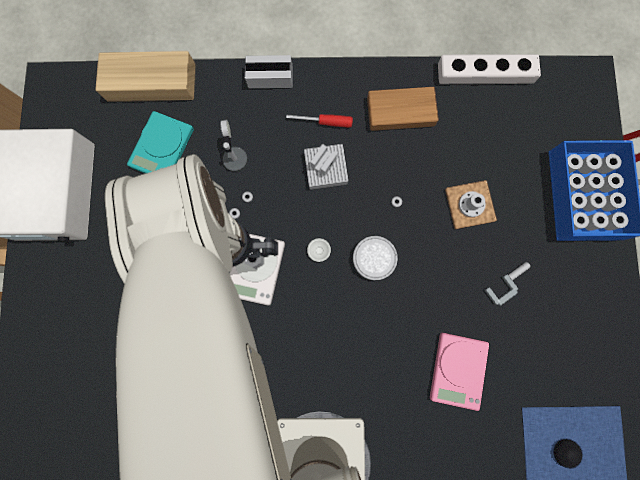

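Hub stands on the pad (472,203), the turntable (375,258) is empty, and the balance is partly hidden by the arm.

Request:
pendant(ticks=[{"dx": -0.122, "dy": -0.503, "jaw": 0.085}, {"dx": -0.122, "dy": -0.503, "jaw": 0.085}, {"dx": -0.122, "dy": -0.503, "jaw": 0.085}, {"dx": -0.122, "dy": -0.503, "jaw": 0.085}, {"dx": -0.122, "dy": -0.503, "jaw": 0.085}, {"dx": -0.122, "dy": -0.503, "jaw": 0.085}, {"dx": -0.122, "dy": -0.503, "jaw": 0.085}, {"dx": -0.122, "dy": -0.503, "jaw": 0.085}, {"dx": -0.122, "dy": -0.503, "jaw": 0.085}, {"dx": -0.122, "dy": -0.503, "jaw": 0.085}])

```text
clock: 15.2
eef_pos: [0.5731, -0.3589, 0.1704]
tool_rot: [-0.007, 1.0, 0.001, -0.002]
ft_force: [-0.2, 0.3, -0.2]
grip_width: 0.0846
grasp_force: 0.0
```

Request:
pendant(ticks=[{"jaw": 0.085}, {"dz": 0.05, "jaw": 0.085}, {"dz": 0.1, "jaw": 0.085}, {"dz": 0.13, "jaw": 0.085}, {"dz": 0.13, "jaw": 0.085}, {"dz": 0.13, "jaw": 0.085}, {"dz": 0.13, "jaw": 0.085}])

```text
clock: 16.08
eef_pos: [0.576, -0.3584, 0.047]
tool_rot: [-0.009, 1.0, -0.001, 0.002]
ft_force: [0.1, 0.1, 0.5]
grip_width: 0.085
grasp_force: 0.0
```

```bash
python3 go.py 574.6 -358.3 33
```

```text
d [0.0014 0.0002 0.014 ] rz 0.000 psi 91.0 now [ 0.576  -0.3584  0.047 ] j6 -0.57 grip 0.085 0.0 t 16.075 tilt [ 0.0038 -0.0024]
```

Request:
pendant(ticks=[{"dz": 0.013, "jaw": 0.085}, {"dz": 0.013, "jaw": 0.085}, {"dz": 0.013, "jaw": 0}, {"dz": 0.013, "jaw": 0}, {"dz": 0.013, "jaw": 0}, {"dz": 0.013, "jaw": 0}, {"dz": 0.013, "jaw": 0}, {"dz": 0.013, "jaw": 0}])

```text
clock: 17.08
eef_pos: [0.5747, -0.3585, 0.0318]
tool_rot: [-0.009, 1.0, -0.001, 0.0]
ft_force: [-1.0, -1.4, 3.1]
grip_width: 0.0299
grasp_force: 60.3
```

```bash
python3 go.py 449.5 -129.9 180
```

```text
d [ 0.1212  0.2305 -0.1485] rz 0.000 psi 91.0 now [ 0.5747 -0.3585  0.0318] j6 -0.57 grip 0.0299 60.3 t 17.075 tilt [ 0.0008 -0.0011]
```

Request:
pendant(ticks=[{"dz": -0.05, "jaw": 0}, {"dz": -0.1, "jaw": 0}, {"dx": 0.121, "dy": 0.2305, "dz": -0.1, "jaw": 0}, {"dx": 0.121, "dy": 0.2305, "dz": -0.1, "jaw": 0}, {"dx": 0.121, "dy": 0.2305, "dz": -0.1, "jaw": 0}, {"dx": 0.121, "dy": 0.2305, "dz": -0.1, "jaw": 0}, {"dx": 0.121, "dy": 0.2305, "dz": -0.1, "jaw": 0}, {"dx": 0.121, "dy": 0.2305, "dz": -0.1, "jaw": 0}, {"dx": 0.121, "dy": 0.2305, "dz": -0.1, "jaw": 0}])

```text
clock: 18.2
eef_pos: [0.4505, -0.1304, 0.1312]
tool_rot: [-0.008, 1.0, -0.0, 0.0]
ft_force: [0.9, 0.5, -4.9]
grip_width: 0.0297
grasp_force: 61.0
```

Request:
pendant(ticks=[{"dz": 0.05, "jaw": 0}, {"dz": 0.07, "jaw": 0}, {"dz": 0.07, "jaw": 0}, {"dz": 0.07, "jaw": 0}, {"dz": 0.07, "jaw": 0}])

```text
clock: 18.82
eef_pos: [0.4509, -0.1302, 0.0625]
tool_rot: [-0.008, 1.0, -0.0, 0.001]
ft_force: [0.6, 0.4, -4.7]
grip_width: 0.0296
grasp_force: 61.0
```

```bash
python3 go.py 449.5 -129.9 49.8
```

```text
d [0.0014 0.0004 0.0127] rz 0.000 psi 91.0 now [ 0.4509 -0.1302  0.0625] j6 -0.30 grip 0.0296 61.0 t 18.825 tilt [ 0.0029 -0.0008]
```

Request:
pendant(ticks=[{"dx": 0.001, "dz": 0.006, "jaw": 0}, {"dx": 0.001, "dz": 0.01, "jaw": 0}, {"dx": 0.001, "dz": 0.012, "jaw": 0}, {"dx": 0.001, "dz": 0.013, "jaw": 0}, {"dx": 0.001, "dz": 0.013, "jaw": 0}])

```text
clock: 19.45
eef_pos: [0.4481, -0.1294, 0.0498]
tool_rot: [-0.009, 1.0, -0.0, 0.0]
ft_force: [-5.2, 1.5, 8.7]
grip_width: 0.0298
grasp_force: 63.0
```

Request:
pendant(ticks=[{"dz": -0.001, "jaw": 0.085}, {"dz": -0.001, "jaw": 0.085}, {"dz": -0.001, "jaw": 0.085}, {"dz": -0.05, "jaw": 0.085}, {"dz": -0.11, "jaw": 0.085}, {"dz": -0.13, "jaw": 0.085}, {"dz": -0.13, "jaw": 0.085}])

```text
clock: 20.32
eef_pos: [0.45, -0.13, 0.18]
tool_rot: [-0.009, 1.0, -0.001, 0.002]
ft_force: [-0.7, -0.6, -0.7]
grip_width: 0.0851
grasp_force: 0.0
```

```bash
python3 go.py 673.9 -14.3 170 55.9
```

```text
d [-0.2258  0.1119  0.0109] rz 0.612 psi 91.0 now [ 0.45 -0.13  0.18] j6 -0.30 grip 0.0851 0.0 t 20.325 tilt [ 0.0045 -0.0013]
```

Converted, 0.612 rad / 2 = 0.306.

Request:
pendant(ticks=[{"wz": 0.306, "dx": -0.226, "dy": 0.112, "dz": 0.01, "jaw": 0.085}, {"wz": 0.306, "dx": -0.226, "dy": 0.112, "dz": 0.01, "jaw": 0.085}, {"wz": 0.306, "dx": -0.226, "dy": 0.112, "dz": 0.01, "jaw": 0.085}, {"wz": 0.306, "dx": -0.226, "dy": 0.112, "dz": 0.01, "jaw": 0.085}, {"wz": 0.306, "dx": -0.226, "dy": 0.112, "dz": 0.01, "jaw": 0.085}, {"wz": 0.306, "dx": -0.226, "dy": 0.112, "dz": 0.01, "jaw": 0.085}, {"wz": 0.306, "dx": -0.226, "dy": 0.112, "dz": 0.01, "jaw": 0.085}, {"wz": 0.306, "dx": -0.226, "dy": 0.112, "dz": 0.01, "jaw": 0.085}])

```text
clock: 21.32
eef_pos: [0.6718, -0.0147, 0.1695]
tool_rot: [0.294, 0.956, 0.0, 0.001]
ft_force: [-0.1, -0.4, 0.7]
grip_width: 0.0855
grasp_force: 0.0
```

Request:
pendant(ticks=[{"dz": 0.05, "jaw": 0.085}, {"dz": 0.1, "jaw": 0.085}, {"dz": 0.12, "jaw": 0.085}, {"dz": 0.12, "jaw": 0.085}, {"dz": 0.12, "jaw": 0.085}])

```text
clock: 21.95
eef_pos: [0.6735, -0.0141, 0.0505]
tool_rot: [0.293, 0.956, 0.0, 0.002]
ft_force: [0.4, 0.5, 1.0]
grip_width: 0.0852
grasp_force: 0.0
```

```bash
python3 go.py 673.9 -14.3 38 55.9
```

```text
d [-0.0004  0.0001  0.0125] rz -0.000 psi 55.9 now [ 0.6735 -0.0141  0.0505] j6 0.57 grip 0.0852 0.0 t 21.95 tilt [ 0.0032 -0.0001]
```

Request:
pendant(ticks=[{"dz": 0.012, "jaw": 0.085}, {"dz": 0.012, "jaw": 0.085}, {"dz": 0.012, "jaw": 0}, {"dz": 0.012, "jaw": 0}, {"dz": 0.012, "jaw": 0}, {"dz": 0.012, "jaw": 0}, {"dz": 0.012, "jaw": 0}, {"dz": 0.012, "jaw": 0}])

```text
clock: 22.95
eef_pos: [0.6732, -0.0135, 0.0369]
tool_rot: [0.293, 0.956, 0.0, 0.001]
ft_force: [1.6, 1.1, 3.5]
grip_width: 0.0393
grasp_force: 62.3
```

```bash
python3 go.py 576.3 -359.3 150
```

```text
d [-0.1136 -0.3406 -0.1133] rz 0.000 psi 55.9 now [ 0.6732 -0.0135  0.0369] j6 0.57 grip 0.0393 62.3 t 22.95 tilt [0.0016 0.0004]
```

Request:
pendant(ticks=[{"dz": -0.05, "jaw": 0}, {"dz": -0.1, "jaw": 0}, {"dx": -0.114, "dy": -0.341, "dz": -0.1, "jaw": 0}, {"dx": -0.114, "dy": -0.341, "dz": -0.1, "jaw": 0}, {"dx": -0.114, "dy": -0.341, "dz": -0.1, "jaw": 0}, {"dx": -0.114, "dy": -0.341, "dz": -0.1, "jaw": 0}, {"dx": -0.114, "dy": -0.341, "dz": -0.1, "jaw": 0}, {"dx": -0.114, "dy": -0.341, "dz": -0.1, "jaw": 0}, {"dx": -0.114, "dy": -0.341, "dz": -0.1, "jaw": 0}, {"dx": -0.114, "dy": -0.341, "dz": -0.1, "jaw": 0}])

```text
clock: 24.2
eef_pos: [0.5745, -0.3595, 0.1343]
tool_rot: [0.293, 0.956, 0.001, -0.002]
ft_force: [0.7, 0.4, -4.0]
grip_width: 0.039
grasp_force: 62.1
```

Request:
pendant(ticks=[{"dz": 0.05, "jaw": 0}, {"dz": 0.095, "jaw": 0}, {"dz": 0.095, "jaw": 0}, {"dz": 0.095, "jaw": 0}, {"dz": 0.095, "jaw": 0}])

```text
clock: 24.82
eef_pos: [0.578, -0.3607, 0.0445]
tool_rot: [0.293, 0.956, -0.001, 0.003]
ft_force: [0.8, -0.7, -4.0]
grip_width: 0.0397
grasp_force: 62.1
```

```bash
python3 go.py 576.3 -359.3 18.9
```

```text
d [0.0024 0.0002 0.0256] rz 0.000 psi 56.0 now [ 0.578  -0.3607  0.0445] j6 0.04 grip 0.0397 62.1 t 24.825 tilt [ 0.0046 -0.003 ]
```

Request:
pendant(ticks=[{"dx": 0.001, "dz": 0.013, "jaw": 0}, {"dx": 0.001, "dz": 0.02, "jaw": 0}, {"dx": 0.001, "dz": 0.023, "jaw": 0}, {"dx": 0.001, "dz": 0.023, "jaw": 0}, {"dx": 0.001, "dz": 0.023, "jaw": 0}])

```text
clock: 25.45
eef_pos: [0.5745, -0.3593, 0.0189]
tool_rot: [0.293, 0.956, 0.0, -0.0]
ft_force: [-5.0, 2.5, 3.7]
grip_width: 0.0393
grasp_force: 63.1
```

```bash
python3 go.py 576.3 -359.3 18.9
```

```text
d [-0.0015  0.001   0.    ] rz 0.000 psi 55.9 now [ 0.5745 -0.3593  0.0189] j6 0.04 grip 0.0393 63.1 t 25.45 tilt [-0.0007  0.0004]
```

Request:
pendant(ticks=[{"dz": -0.001, "jaw": 0.085}, {"dz": -0.001, "jaw": 0.085}, {"dz": -0.001, "jaw": 0.085}, {"dz": -0.05, "jaw": 0.085}, {"dz": -0.11, "jaw": 0.085}, {"dz": -0.15, "jaw": 0.085}, {"dz": -0.15, "jaw": 0.085}])

```text
clock: 26.32
eef_pos: [0.5776, -0.3611, 0.1738]
tool_rot: [0.293, 0.956, -0.001, 0.005]
ft_force: [1.1, -0.1, 0.3]
grip_width: 0.0849
grasp_force: 0.0
```

```bash
python3 go.py 548.8 351.2 170 55.9
```

```text
d [ 4.230e-01  5.738e-01 -4.000e-04] rz 0.000 psi 55.9 now [ 0.5776 -0.3611  0.1738] j6 0.04 grip 0.0849 0.0 t 26.325 tilt [ 0.0088 -0.0055]
```

Request:
pendant(ticks=[{"dx": 0.423, "dy": 0.574, "jaw": 0.085}, {"dx": 0.423, "dy": 0.574, "jaw": 0.085}, {"dx": 0.423, "dy": 0.574, "jaw": 0.085}, {"dx": 0.423, "dy": 0.574, "jaw": 0.085}, {"dx": 0.423, "dy": 0.574, "jaw": 0.085}, {"dx": 0.423, "dy": 0.574, "jaw": 0.085}, {"dx": 0.423, "dy": 0.574, "jaw": 0.085}, {"dx": 0.423, "dy": 0.574, "jaw": 0.085}, {"dx": 0.423, "dy": 0.574, "jaw": 0.085}, {"dx": 0.423, "dy": 0.574, "jaw": 0.085}])

```text
clock: 27.58
eef_pos: [0.549, 0.2668, 0.1669]
tool_rot: [0.293, 0.956, -0.001, -0.001]
ft_force: [1.1, 0.4, -0.2]
grip_width: 0.0847
grasp_force: 0.0
```

```bash
python3 - <<'E'
from meas import *
p,d=imaging.camera("top");cv2.imwrite("pics/top3.png",p[:,:,::-1]);np.save("top3.npy",d)
regions("top3","top",[("hub",(345,228,405,285),.07,.09),("tt",(345,228,405,285),.02,.2),("anv",(295,135,355,195),.0265,.034),("hex",(225,225,295,300),.07,.09)])
X=cloud("top",d)[170:240,430:520].reshape(-1,3);P=X[(X[:,2]>.045)&(X[:,2]<.06)];print("clev",cv2.minAreaRect(P[:,:2].astype(np.float32)*1000))
E
python3 go.py 548.8 351.2 170
```

```text
hub 173 z0.0785 rect [ 448.4 -131.1] [28.9 31.4] 44.0 circ [ 448.4 -131.3] 16.1
tt 1506 z0.0326 rect [ 448.9 -129.6] [97.5 98.1] 43.7 circ [ 449.7 -130.2] 50.2
anv 1410 z0.0307 rect [669.4 -19.5] [93.9 92. ] 7.8 circ [668.6 -19.2] 62.4
hex 258 z0.0803 rect [445.6 141.4] [40.5 35.7] 60.7 circ [445.4 141.7] 20.4
clev ((575.1389770507812, -359.5396728515625), (40.531776428222656, 50.73920440673828), 55.50851058959961)
d [ 0.0413  0.0637 -0.003 ] rz 0.000 psi 56.4 now [0.548  0.2753 0.1666] j6 1.05 grip 0.0852 0.0 t 27.625 tilt [-0.0014  0.0055]
```

View pics/top3.png

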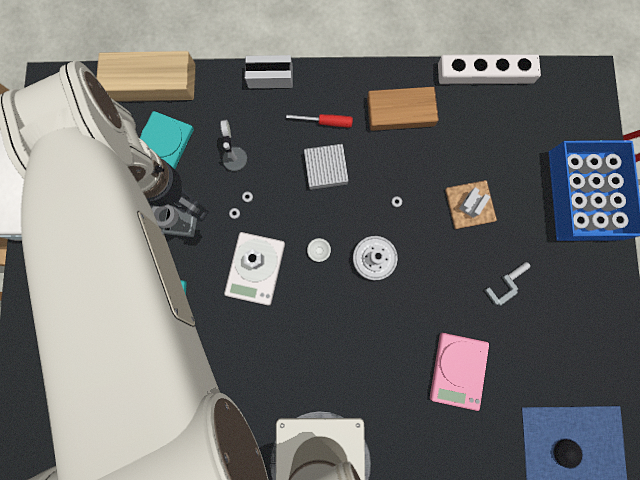

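Hub (378,257) and coupling (253,260) stand on their stations, fork on the pad (473,204), anvil (326,167) empty, dial unmoved.

Request:
pendant(ticks=[{"dx": 0.041, "dy": 0.064, "jaw": 0.085}, {"dx": 0.041, "dy": 0.064, "jaw": 0.085}, {"dx": 0.041, "dy": 0.064, "jaw": 0.085}, {"dx": 0.041, "dy": 0.064, "jaw": 0.085}, {"dx": 0.041, "dy": 0.064, "jaw": 0.085}, {"dx": 0.041, "dy": 0.064, "jaw": 0.085}])

```text
clock: 28.38
eef_pos: [0.5522, 0.3398, 0.1687]
tool_rot: [0.294, 0.956, 0.0, 0.0]
ft_force: [1.0, -0.4, 1.0]
grip_width: 0.0852
grasp_force: 0.0
```

```bash
python3 go.py 548.8 351.2 50
```

```text
d [0.0092 0.0075 0.1187] rz 0.000 psi 55.8 now [0.5522 0.3398 0.1687] j6 1.15 grip 0.0852 0.0 t 28.375 tilt [0.0003 0.0001]
```

Request:
pendant(ticks=[{"dx": 0.009, "dy": 0.0075, "dz": 0.03, "jaw": 0.085}, {"dx": 0.009, "dy": 0.0075, "dz": 0.06, "jaw": 0.085}, {"dx": 0.009, "dy": 0.0075, "dz": 0.09, "jaw": 0.085}, {"dx": 0.009, "dy": 0.0075, "dz": 0.115, "jaw": 0.085}, {"dx": 0.009, "dy": 0.0075, "dz": 0.115, "jaw": 0.085}, {"dx": 0.009, "dy": 0.0075, "dz": 0.115, "jaw": 0.085}])

```text
clock: 29.12
eef_pos: [0.5493, 0.3524, 0.0545]
tool_rot: [0.293, 0.956, 0.001, 0.001]
ft_force: [-0.1, 0.6, 0.7]
grip_width: 0.085
grasp_force: 0.0
```

```bash
python3 go.py 548.8 351.2 34
```

```text
d [-0.0003 -0.0013  0.0205] rz 0.000 psi 55.9 now [0.5493 0.3524 0.0545] j6 1.17 grip 0.085 0.0 t 29.125 tilt [0.0014 0.0009]
```

Request:
pendant(ticks=[{"dy": -0.001, "dz": 0.01, "jaw": 0.085}, {"dy": -0.001, "dz": 0.02, "jaw": 0.085}, {"dy": -0.001, "dz": 0.02, "jaw": 0.085}, {"dy": -0.001, "dz": 0.02, "jaw": 0}, {"dy": -0.001, "dz": 0.02, "jaw": 0}, {"dy": -0.001, "dz": 0.02, "jaw": 0}, {"dy": -0.001, "dz": 0.02, "jaw": 0}, {"dy": -0.001, "dz": 0.02, "jaw": 0}])

```text
clock: 30.12
eef_pos: [0.5487, 0.3521, 0.0344]
tool_rot: [0.293, 0.956, 0.001, 0.001]
ft_force: [-0.6, 0.3, 5.4]
grip_width: 0.0549
grasp_force: 64.1
```

```bash
python3 go.py 668.9 -19.5 170
```

```text
d [-0.3079 -0.2401 -0.1359] rz 0.000 psi 55.9 now [0.5487 0.3521 0.0344] j6 1.17 grip 0.0549 64.1 t 30.125 tilt [0.0019 0.0014]
```

Request:
pendant(ticks=[{"dz": -0.05, "jaw": 0}, {"dz": -0.1, "jaw": 0}, {"dz": -0.12, "jaw": 0}, {"dx": -0.308, "dy": -0.24, "dz": -0.12, "jaw": 0}, {"dx": -0.308, "dy": -0.24, "dz": -0.12, "jaw": 0}, {"dx": -0.308, "dy": -0.24, "dz": -0.12, "jaw": 0}, {"dx": -0.308, "dy": -0.24, "dz": -0.12, "jaw": 0}, {"dx": -0.308, "dy": -0.24, "dz": -0.12, "jaw": 0}, {"dx": -0.308, "dy": -0.24, "dz": -0.12, "jaw": 0}, {"dx": -0.308, "dy": -0.24, "dz": -0.12, "jaw": 0}])

```text
clock: 31.38
eef_pos: [0.6682, -0.0247, 0.1513]
tool_rot: [0.296, 0.955, -0.001, -0.001]
ft_force: [-0.3, 1.3, -2.3]
grip_width: 0.0549
grasp_force: 64.8
```

Request:
pendant(ticks=[{"jaw": 0}, {"jaw": 0}, {"jaw": 0}])

```text
clock: 31.75
eef_pos: [0.6681, -0.0178, 0.1532]
tool_rot: [0.292, 0.957, 0.0, -0.0]
ft_force: [-0.5, 0.8, -2.9]
grip_width: 0.0547
grasp_force: 64.8
```

```bash
python3 go.py 668.9 -19.5 34.4
```

```text
d [-0.0016 -0.0009  0.1188] rz 0.000 psi 56.1 now [ 0.6681 -0.0178  0.1532] j6 0.57 grip 0.0547 64.8 t 31.75 tilt [-0.0005  0.0003]
```

Request:
pendant(ticks=[{"dx": -0.0015, "dy": -0.001, "dz": 0.06, "jaw": 0}, {"dx": -0.0015, "dy": -0.001, "dz": 0.1, "jaw": 0}, {"dx": -0.0015, "dy": -0.001, "dz": 0.107, "jaw": 0}, {"dx": -0.0015, "dy": -0.001, "dz": 0.107, "jaw": 0}, {"dx": -0.0015, "dy": -0.001, "dz": 0.107, "jaw": 0}, {"dx": -0.0015, "dy": -0.001, "dz": 0.114, "jaw": 0}, {"dx": -0.0015, "dy": -0.001, "dz": 0.118, "jaw": 0}, {"dx": -0.0015, "dy": -0.001, "dz": 0.119, "jaw": 0}, {"dx": -0.0015, "dy": -0.001, "dz": 0.119, "jaw": 0}])

```text
clock: 32.88
eef_pos: [0.6691, -0.0217, 0.0345]
tool_rot: [0.293, 0.956, -0.0, -0.0]
ft_force: [-1.4, -0.2, -0.1]
grip_width: 0.055
grasp_force: 64.9
```

```bash
python3 go.py 668.9 -19.5 34.4
```

```text
d [0.0014 0.0017 0.0001] rz 0.000 psi 55.9 now [ 0.6691 -0.0217  0.0345] j6 0.56 grip 0.055 64.9 t 32.875 tilt [-0.0003 -0.    ]
```

Touching down; 2 mm off is fine. Press a hair, release, rise, and go back to the fork.

Request:
pendant(ticks=[{"dz": 0.0005, "jaw": 0}, {"jaw": 0.085}, {"jaw": 0.085}, {"jaw": 0.085}, {"dz": -0.05, "jaw": 0.085}, {"dz": -0.1, "jaw": 0.085}, {"dz": -0.13, "jaw": 0.085}, {"dz": -0.13, "jaw": 0.085}, {"dz": -0.13, "jaw": 0.085}])

```text
clock: 34.0
eef_pos: [0.6687, -0.0216, 0.1632]
tool_rot: [0.293, 0.956, -0.0, -0.001]
ft_force: [-0.3, -0.3, 0.3]
grip_width: 0.0853
grasp_force: 0.0
```

```bash
python3 go.py 575.1 -359.5 165 55.7
```

```text
d [-0.1118 -0.3324 -0.0016] rz 0.004 psi 55.9 now [ 0.6687 -0.0216  0.1632] j6 0.56 grip 0.0853 0.0 t 34.0 tilt [-0.0014  0.    ]
```

Request:
pendant(ticks=[{"dx": -0.112, "dy": -0.332, "jaw": 0.085}, {"dx": -0.112, "dy": -0.332, "jaw": 0.085}, {"dx": -0.112, "dy": -0.332, "jaw": 0.085}, {"dx": -0.112, "dy": -0.332, "jaw": 0.085}, {"dx": -0.112, "dy": -0.332, "jaw": 0.085}, {"dx": -0.112, "dy": -0.332, "jaw": 0.085}, {"dx": -0.112, "dy": -0.332, "jaw": 0.085}, {"dx": -0.112, "dy": -0.332, "jaw": 0.085}])

```text
clock: 35.0
eef_pos: [0.5753, -0.3586, 0.1624]
tool_rot: [0.293, 0.956, 0.001, -0.002]
ft_force: [0.3, -0.1, -0.1]
grip_width: 0.0849
grasp_force: 0.0
```

Request:
pendant(ticks=[{"dz": 0.05, "jaw": 0.085}, {"dz": 0.1, "jaw": 0.085}, {"dz": 0.12, "jaw": 0.085}, {"dz": 0.12, "jaw": 0.085}, {"dz": 0.12, "jaw": 0.085}, {"dz": 0.12, "jaw": 0.085}])

```text
clock: 35.75
eef_pos: [0.5774, -0.3596, 0.0464]
tool_rot: [0.293, 0.956, -0.0, 0.002]
ft_force: [0.2, 0.4, 0.2]
grip_width: 0.0851
grasp_force: 0.0
```

```bash
python3 go.py 575.1 -359.5 19;  python3 - <<'E'
from meas import *
p,d=imaging.camera("top");cv2.imwrite("pics/top4.png",p[:,:,::-1]);np.save("top4.npy",d)
regions("top4","top",[("ring",(295,135,355,195),.05,.07),("anv",(295,135,355,195),.02,.2),("dem",(138,188,205,242),.02,.2)])
E
```

```text
d [ 0.0021 -0.0012  0.0274] rz 0.000 psi 56.0 now [ 0.5774 -0.3596  0.0464] j6 0.04 grip 0.0851 0.0 t 35.75 tilt [ 0.003  -0.0019]
ring 307 z0.0602 rect [669.  -23.5] [54.4 54.4] 76.3 circ [669.3 -24. ] 28.3
anv 1500 z0.0315 rect [669.2 -19.6] [93.2 92.2] 7.8 circ [668.1 -19.5] 62.9
dem 1671 z0.0306 rect [551.3 345.2] [114.   80.7] 83.2 circ [551.2 345. ] 67.2
```

Request:
pendant(ticks=[{"dx": 0.001, "dy": -0.001, "dz": 0.015, "jaw": 0.085}, {"dx": 0.001, "dy": -0.001, "dz": 0.026, "jaw": 0.085}, {"dx": 0.001, "dy": -0.001, "dz": 0.026, "jaw": 0.085}, {"dx": 0.001, "dy": -0.001, "dz": 0.026, "jaw": 0}, {"dx": 0.001, "dy": -0.001, "dz": 0.026, "jaw": 0}, {"dx": 0.001, "dy": -0.001, "dz": 0.026, "jaw": 0}, {"dx": 0.001, "dy": -0.001, "dz": 0.026, "jaw": 0}, {"dx": 0.001, "dy": -0.001, "dz": 0.026, "jaw": 0}])

```text
clock: 36.8
eef_pos: [0.5752, -0.3598, 0.019]
tool_rot: [0.293, 0.956, -0.0, 0.001]
ft_force: [0.9, 1.1, 2.2]
grip_width: 0.0392
grasp_force: 62.5
```

```bash
python3 go.py 551.2 345.2 165
```

```text
d [ 0.4146  0.5706 -0.1464] rz 0.000 psi 55.9 now [ 0.5752 -0.3598  0.019 ] j6 0.04 grip 0.0392 62.5 t 36.8 tilt [ 0.0014 -0.0006]
```

Request:
pendant(ticks=[{"dz": -0.05, "jaw": 0}, {"dz": -0.1, "jaw": 0}, {"dz": -0.14, "jaw": 0}, {"dx": 0.2, "dy": 0.275, "dz": -0.14, "jaw": 0}, {"dx": 0.2, "dy": 0.275, "dz": -0.14, "jaw": 0}, {"dx": 0.2, "dy": 0.275, "dz": -0.14, "jaw": 0}, {"dx": 0.2, "dy": 0.275, "dz": -0.14, "jaw": 0}, {"dx": 0.2, "dy": 0.275, "dz": -0.14, "jaw": 0}, {"dx": 0.2, "dy": 0.275, "dz": -0.14, "jaw": 0}, {"dx": 0.2, "dy": 0.275, "dz": -0.14, "jaw": 0}])

```text
clock: 38.05
eef_pos: [0.5617, -0.0174, 0.1571]
tool_rot: [0.291, 0.957, -0.0, -0.002]
ft_force: [0.6, -0.9, -4.3]
grip_width: 0.039
grasp_force: 62.1
```

Request:
pendant(ticks=[{"dx": 0.214, "dy": 0.295, "jaw": 0}, {"dx": 0.214, "dy": 0.295, "jaw": 0}, {"dx": 0.214, "dy": 0.295, "jaw": 0}, {"dx": 0.214, "dy": 0.295, "jaw": 0}, {"dx": 0.214, "dy": 0.295, "jaw": 0}, {"dx": 0.214, "dy": 0.295, "jaw": 0}, {"dx": 0.214, "dy": 0.295, "jaw": 0}, {"dx": 0.214, "dy": 0.295, "jaw": 0}, {"dx": 0.214, "dy": 0.295, "jaw": 0}, {"dx": 0.214, "dy": 0.295, "jaw": 0}])

```text
clock: 39.3
eef_pos: [0.5516, 0.3429, 0.1584]
tool_rot: [0.294, 0.956, -0.0, -0.0]
ft_force: [-0.7, 1.1, -3.0]
grip_width: 0.0395
grasp_force: 62.7
```

```bash
python3 go.py 551.2 345.2 37
```

```text
d [0.0016 0.0017 0.1214] rz 0.000 psi 55.8 now [0.5516 0.3429 0.1584] j6 1.15 grip 0.0395 62.7 t 39.3 tilt [-0.0001 -0.0002]
```

Request:
pendant(ticks=[{"dx": 0.0015, "dy": 0.002, "dz": 0.06, "jaw": 0}, {"dx": 0.0015, "dy": 0.002, "dz": 0.1, "jaw": 0}, {"dx": 0.0015, "dy": 0.002, "dz": 0.108, "jaw": 0}, {"dx": 0.0015, "dy": 0.002, "dz": 0.108, "jaw": 0}, {"dx": 0.0015, "dy": 0.002, "dz": 0.108, "jaw": 0}, {"dx": 0.0015, "dy": 0.002, "dz": 0.116, "jaw": 0}, {"dx": 0.0015, "dy": 0.002, "dz": 0.12, "jaw": 0}, {"dx": 0.0015, "dy": 0.002, "dz": 0.122, "jaw": 0}, {"dx": 0.0015, "dy": 0.002, "dz": 0.122, "jaw": 0}])

```text
clock: 40.42
eef_pos: [0.5508, 0.347, 0.037]
tool_rot: [0.293, 0.956, 0.0, 0.0]
ft_force: [-2.4, -1.5, 2.1]
grip_width: 0.0394
grasp_force: 63.2
```

```bash
python3 go.py 551.2 345.2 37
```

```text
d [-0.0013 -0.0012  0.    ] rz 0.000 psi 55.9 now [0.5508 0.347  0.037 ] j6 1.16 grip 0.0394 63.2 t 40.425 tilt [0.0001 0.    ]
```

Contact made. Release, rise, and swing clear to check everything.

Request:
pendant(ticks=[{"jaw": 0.085}, {"jaw": 0.085}, {"jaw": 0.085}, {"dz": -0.05, "jaw": 0.085}, {"dz": -0.1, "jaw": 0.085}, {"dz": -0.15, "jaw": 0.085}, {"dz": -0.18, "jaw": 0.085}, {"dz": -0.18, "jaw": 0.085}])

```text
clock: 41.42
eef_pos: [0.5527, 0.348, 0.2202]
tool_rot: [0.293, 0.956, 0.003, 0.002]
ft_force: [-0.3, 0.4, -0.7]
grip_width: 0.085
grasp_force: 0.0
```

```bash
python3 go.py 192 461 225
```

```text
d [ 0.362  -0.1085 -0.0067] rz 0.000 psi 55.9 now [0.5527 0.348  0.2202] j6 1.16 grip 0.085 0.0 t 41.425 tilt [0.0065 0.0041]
```

Request:
pendant(ticks=[{"dx": 0.362, "dy": -0.108, "jaw": 0.085}, {"dx": 0.362, "dy": -0.108, "jaw": 0.085}, {"dx": 0.362, "dy": -0.108, "jaw": 0.085}, {"dx": 0.362, "dy": -0.108, "jaw": 0.085}, {"dx": 0.362, "dy": -0.108, "jaw": 0.085}, {"dx": 0.362, "dy": -0.108, "jaw": 0.085}, {"dx": 0.362, "dy": -0.108, "jaw": 0.085}, {"dx": 0.362, "dy": -0.108, "jaw": 0.085}, {"dx": 0.362, "dy": -0.108, "jaw": 0.085}, {"dx": 0.362, "dy": -0.108, "jaw": 0.085}])

```text
clock: 42.68
eef_pos: [0.192, 0.4599, 0.216]
tool_rot: [0.294, 0.956, -0.0, 0.0]
ft_force: [0.1, -0.1, 0.2]
grip_width: 0.0853
grasp_force: 0.0
```

```bash
python3 - <<'E'
from meas import *
p,d=imaging.camera("top");cv2.imwrite("pics/top5.png",p[:,:,::-1]);np.save("top5.npy",d)
regions("top5","top",[("hub",(345,228,405,285),.07,.09),("ring",(295,135,355,195),.05,.07),("hex",(225,225,295,300),.07,.09),("dialfoot",(212,115,252,175),.003,.03),("dialhi",(212,115,252,175),.05,.2)])
X=cloud("top",d)[180:245,130:210].reshape(-1,3);P=X[(X[:,2]>.062)&(X[:,2]<.08)];print("clev",cv2.minAreaRect(P[:,:2].astype(np.float32)*1000),np.median(P[:,2]))
E
```

```text
hub 174 z0.0787 rect [ 448.3 -131. ] [28.9 30.9] 44.1 circ [ 448.4 -130.9] 15.9
ring 307 z0.0605 rect [669.2 -23.3] [55.  53.8] 76.9 circ [668.8 -23.5] 28.2
hex 256 z0.0806 rect [445.5 141.4] [41.1 35.7] 59.9 circ [445.2 141.6] 20.6
dialfoot 443 z0.0145 rect [693.6 198.7] [60.9 61.6] 41.1 circ [693.2 201.4] 35.6
dialhi 255 z0.0950 rect [719.9 204.1] [71.  13.7] 7.0 circ [720.3 201.2] 35.6
clev ((550.1700439453125, 345.6580505371094), (42.392578125, 50.24348068237305), 56.286678314208984) 0.07006467004722436
```

View pics/top5.png

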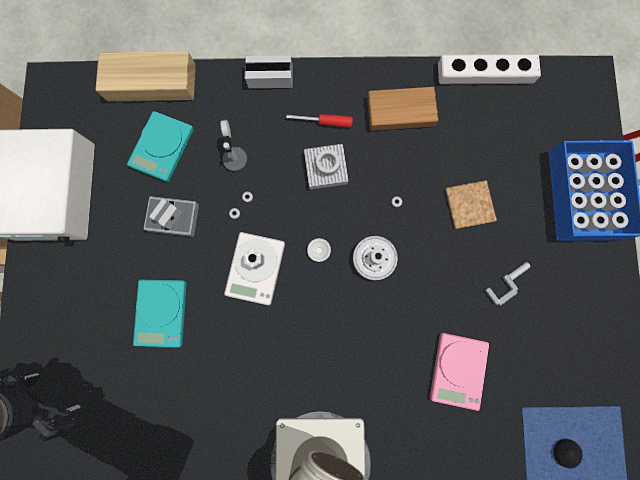

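All four parts stand on their stations: hub (378,257), ring (327,161), coupling (253,260) and fork (163,214). The pad (470,205) is empty and the dial (233,158) is unmoved. Measured offsets are all 4 mm or less.

```bash
python3 -c "
from workcell import workorder
print(workorder.job_done())"
```

```text
the job is handed in; nothing more can be done
None
```

I handed the job in at about 43 s: the hub, ring, coupling and fork each stand upright and released on their own stations, within about 4 mm of centre by my camera measurements. The pad is empty and the dial indicator hasn't moved; the hand-in gave no pass/fail verdict.

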